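# Open the bayonet lid of the gatehouse key canister

### The job

Open the steel key canister: press the pad of the sprung locking lever on its side down until it snaps over and stays down, turn the lid anticlockwise (seen from above) by its bar until the lid's lugs reach the slots in the collar, and lift it free. Set the lid down gently, bar upwards, in the middle of the square bamboo coaster and let go, with the lever still down and the coaster left about where it is. Leave the key covers, the scooter key, the lock cylinder and the torch alone.

Things in the scene. Friction and masses are not known exactly. Their poses are not given: they have to be found in the camera images.
- canister: Round steel key canister fixed in one of three bays, 134 mm across, 93 mm high, turned up to 0.5 rad either way. Origin: centre of its underside, z up. The lid rests on a ledge 80 mm up, inside a collar flange (inner radius 52, outer 67 mm, 88.5 to 93 mm high) that traps the lid's lugs save at two slots at the canister's +y and -y. The lever is on its -x side, reaching 154 mm from the axis.
- slot (a point): Middle of the collar slot on the canister's +y side, 60 mm from the axis, at the collar's top (93 mm up). The slot is an open gap in the flange some 30 mm wide; a second one lies opposite. Just past each slot, anticlockwise, a stop keeps the lid from turning on by more than 0.1 rad.
- lid: Steel bayonet lid, about 0.35 kg: disc 100 mm across, 13 mm thick. Origin: centre of its underside, z up. Two lugs (16 mm wide, 6 thick, out to 61 mm from the centre) at its +y and -y, below the bar's ends. At the start its yaw is 0.6 to 1.3 rad clockwise of the canister's; equal yaws (within 0.1 rad) put the lugs in the slots, free to lift. It turns easily once the lever is down.
- bar_top (a point): Middle of the top of the lid's grip bar, 45 mm above the lid's underside. The upright bar runs along the lid's y axis through its centre: 90 mm long, 14 mm wide, 32 mm high, standing on the disc.
- tab (a point): Outer end of the 10 mm wide, 9 mm high tab on the lid's rim that sticks out over the collar, 68 mm from the centre, 0.34 rad anticlockwise of the lid's -x. While the lever is up its tail bars the tab's way, and the lid jams about 0.5 rad short of the slots.
- lever (a joint): Angle of the locking lever on the canister: 0 up (tail in the way of the lid's tab), 0.45 fully down (tail lifted clear). A spring returns it upwards until, beyond about 0.3, a ball detent snaps it fully down and holds it there when let go. The pad takes up to about 8 N on the way.
- lever_pad (a point): Centre of the top face of the lever's press pad (26 x 30 mm, plain steel): 141 mm from the canister's axis on its -x side, about 103 mm above the floor when up; it sinks about 18 mm when pressed fully down. The lever pivots 100 mm from the axis.
- coaster: Loose square bamboo coaster 116 x 116 x 12 mm lying flat in another bay. Origin: centre of its underside; z up.
- bays (a point): Point on the cabinet floor amid the three bays of the fixed steel cabinet, at x = 0.6, y = 0. Two 3 mm partitions along x (from x = 0.48 to 0.82, at y = 0.14 and -0.14) part the bays; side walls at y = 0.41 and -0.41 (x from 0.34), back wall at x = 0.82; all 100 mm high. The cabinet is open to the top and to the robot.
- key_covers: Bystander: set of hard silicone key covers on a backing tray 130 x 90 x 22 mm, in the third bay. Origin: centre of its underside.
- scooter_key: Bystander: blue plastic scooter key 72 mm long, 14 mm high, lying behind the canister. Origin: underside, between head and blade; blade along its +x.
- torch: Bystander: metal torch standing on its head, 42 mm across, 150 mm tall (the tallest loose thing), on the robot side of the key covers (90 to 115 mm from their centre). Origin: centre of its underside.
- lock_cylinder: Bystander: chrome lock cylinder with a small lever on top, 34 mm across, 64 mm high, standing close behind the coaster (its axis 90 to 115 mm from the coaster's centre). Origin: centre of its underside.
Mind the look-alikes: they are no part of the job. There is more than one size of the lid; the job needs the smaller.

How it is judged (in metres and radians):
On the way, in this order (a step that is already met when the one before it is completed fails the run):
1. the lever is latched down while the lid is still short of the slots (value of joint lever above 0.36 rad and angle between the x axis of lid and the x axis of canister, either way round above 0.35 rad), for 0.2 s.
2. the lid, still seated, is turned to the slots (angle between the x axis of lid and the x axis of canister, either way round below 0.25 rad and z of lid in the frame of canister below 0.092 m), for 0.05 s.
3. the lid is lifted free of the collar (z of lid in the frame of canister above 0.105 m), for 0.1 s.
At the end, for the whole second after the job is handed in: The lid rests flat on the coaster, bar up, centred within 20 mm, at rest and released; the coaster has moved less than 30 mm; the lever is still latched down (over 0.36 rad) (horizontal distance between lid and coaster below 0.02 m and z of lid in the frame of coaster between 0.009 and 0.016 m and z of bar_top in the frame of coaster above 0.04 m and angle between lid's own z axis and vertical below 0.08 rad and linear speed of lid below 0.02 m/s and distance of coaster from where it was at the start of the episode below 0.03 m and value of joint lever above 0.36 rad); the robot touches nothing.
It fails at once if the key covers gets disturbed (moved over 25 mm or tipped) (distance of key_covers from where it was at the start of the episode above 0.025 m or angle between key_covers's own z axis and vertical above 0.4 rad).
It fails at once if the scooter key gets disturbed (moved over 25 mm or tipped) (distance of scooter_key from where it was at the start of the episode above 0.025 m or angle between scooter_key's own z axis and vertical above 0.4 rad).
It fails at once if the lock cylinder gets disturbed (moved over 25 mm or tipped) (distance of lock_cylinder from where it was at the start of the episode above 0.025 m or angle between lock_cylinder's own z axis and vertical above 0.4 rad).
It fails at once if the torch gets disturbed (moved over 25 mm or tipped) (distance of torch from where it was at the start of the episode above 0.025 m or angle between torch's own z axis and vertical above 0.4 rad).
It fails at once if the lid is dropped onto the coaster (faster than 0.45 m/s within 40 mm above it) (horizontal distance between lid and coaster below 0.08 m and z of lid in the frame of coaster below 0.05 m and linear speed of lid above 0.45 m/s).
It also fails if it takes over 64 s, if anything falls off the work surface, if the arm or the gripper's body presses on something with over 40 N, if the wrist force passes 120 N, or if a joint passes its speed limit or range.

### The arm

A 6-joint arm with a two-finger parallel gripper is mounted at the origin on the work surface. World frame = base frame: x ahead of the robot, y to its left, z up, the work surface at z = 0. Lengths are in mm, angles in rad, forces in N, time in s.
With the tool pointing down it reaches from about 275 to 750 mm from the base axis. Payload 10.2 kg.
Tool frame: the origin (TCP) lies at the very end of the fingers, on their centre line; the grasp point (between the pads) lies ctrl.tcp_to_grasp behind it (ctrl.tcp_to_grasp is the distance from the TCP to the grasp point, in mm); z points along the fingers, y is the line along which they close (so a half turn about z gives the same grasp; the last joint's range is limited). The gripper opens to 88 mm and grips with 3 to 60 N. Pads are 18 mm wide; open, the fingers measure 123 mm over their backs; the gripper's body (75 mm by 187 mm) begins 45 mm behind the grasp point.
Start: joints at [1.078, 0.313, 1.498, -0, 1.331, -0.223], TCP at [139.946, 506.01, 238.72] pointing down, gripper open.
Joint ranges: [-2.94, 2.94], [-0.97, 2.17], [0.19, 2.56], [-1.23, 4.37], [0.02, 3.11], [-2.88, 2.88]. Speed limits (rad/s): [2.39, 2.39, 3.01, 3.14, 3.14, 3.14].

### API

Orientations are given as a rotation vector (axis times angle).
In Python, from station import ctrl, viewer gives the robot as it stands.
- The arm moves only by the tool jog_arm, never from a script. Its argument "targets" is a list of rows, each a list of 2 entries, a list of its own where there are three numbers: the shift along the world's x, y, z in units of 30 mm (1.0 is 30 mm), then the turn, a rotation vector about the world's x, y, z in units of 0.1 rad (1.0 is 0.1 rad). A call has 1 to 20 rows; each row shifts and turns the commanded pose from where the row before left it; what a row does not reach is not made up. A row lasts 1/10 s, in which the tool goes at most 50 mm and 8.59 degrees, less where a joint would pass 70% of its speed; a pose out of reach is approached as far as the arm can. A call with a number of a shift or a turn outside -1 to 1 is refused whole. A call with a gripper value outside its range is refused whole. "jaw" is the gripper command: -1 is shut, 1 is fully open, values between are in proportion, set as the call begins (left out, the last holds). The fingers move at their own pace and stop on an object; "squeeze" is the grip in N (left out, the last holds). Time passes only in rows, so rows that do not move let the fingers close. It gives the time, the measured TCP pose, the force, the opening and the grip force at its end, in the units of the state.
- ctrl.state(): the state, without advancing time (a new reading comes with each control period).
- viewer.camera(name): name is "scene" or "side" or "wrist"; returns a dict with "color" (384x512x3 uint8, red, green, blue), "fx", "fy", "cx", "cy" (pixels), "view" (4x4, takes a point from world to camera coordinates); the wrist camera has in their place "hand_eye" (4x4, takes a point from camera to tool coordinates, whose origin is the TCP and whose axes are the flange's). Camera axes: x right, y down, z forward; pixel columns grow to the right and rows downward; lengths in mm; the calibration is good to about 2 mm. A picture is of the moment at which its call begins: read the wrist's pose just before it. There is no depth.
- ctrl.job_done(): hands the job in; it is judged then, once.
The state is a dict: "time": time; "q": joint angles; "qvel": joint speeds; "joint_torque": joint torques, N m; "tool_pos": TCP position; "eef_rot": TCP orientation; "contact_force": force on the tool from outside, world axes, zero at the start; "torque": the same for the moment, N m; "gripper_width": finger opening in mm; "grasp_force": force on a finger pad.
Only numpy, scipy, OpenCV 4.12 (cv2) and the standard library are available. Lean on these libraries where they do the work, as an engineer would, in place of code of your own. Each camera call takes 0.05 s, during which the arm holds its last target. There are 200 camera calls.

## Working session

There is one attempt and no reset: what is moved stays moved. The work goes in short steps, Python scripts to look and compute and a tool call to move; the robot and the scene stay as the last step left them, time stands still between calls to the robot, and variables do not carry over. Pictures are saved under pics/ and viewed, at most 10 in all, crops included, and the job is handed in when it is done.

Besides the shell and the picture viewer there is one more tool, called after "Emit:" by a JSON object that holds its "method" and its "body", one argument or row to a line. jog_arm: Moves the arm, as the interface text tells. Shifts and turns lie within -1 to 1; 1 stands for 30 mm of shift or 0.1 rad of turn. Its arguments: {"type":"object","properties":{"targets":{"type":"array","items":{"type":"array"}},"jaw":{"type":"number"},"squeeze":{"type":"number"}},"required":["targets"]}

```bash
ls; mkdir -p pics
python3 - <<'E'
from station import ctrl, viewer
import cv2,json,numpy as np
s=ctrl.state();print({k:np.round(v,3).tolist() for k,v in s.items()},ctrl.tcp_to_grasp)
ims=[]
for n in("scene","side","wrist"):
    c=viewer.camera(n);cv2.imwrite(f"pics/{n}0.png",c["color"][:,:,::-1])
    print(n,c["fx"],c["fy"],c["cx"],c["cy"],np.round(c.get("view",c.get("hand_eye")),3).tolist())
    c["color"]=None
    json.dump({k:np.array(v).tolist() for k,v in c.items() if k!="color"},open(f"{n}.json","w"))
a=cv2.imread("pics/scene0.png");cv2.imwrite("pics/scene0b.png",cv2.resize(a,(800,600),interpolation=cv2.INTER_CUBIC))
E
```

```text
pics
{'time': 0.0, 'q': [1.078, 0.313, 1.498, -0.0, 1.331, -0.223], 'qvel': [0.0, 0.0, -0.0, 0.001, 0.001, 0.0], 'joint_torque': [-0.001, -40.219, -25.227, 0.069, 0.035, -0.0], 'tool_pos': [139.841, 505.785, 238.171], 'eef_rot': [-0.422, -3.113, 0.002], 'contact_force': [-0.61, 0.738, -0.696], 'torque': [-0.044, 0.021, -0.051], 'grasp_force': 0.0, 'gripper_width': 88.29} 18.700000000000003
scene 350.1542446257613 350.1542446257613 263.8074543952264 196.55465957804424 [[-0.511, 0.859, -0.016, 230.755], [0.536, 0.304, -0.788, -172.318], [-0.672, -0.412, -0.616, 1246.884], [0.0, 0.0, 0.0, 1.0]]
side 435.4068492982971 435.4068492982971 257.7128135164599 198.6488279757477 [[0.926, -0.377, -0.005, -445.309], [-0.267, -0.648, -0.713, 171.534], [0.265, 0.662, -0.701, 1021.939], [0.0, 0.0, 0.0, 1.0]]
wrist 320.9171504510733 320.9171504510733 259.2102819420512 191.35096557095676 [[-0.0, -0.953, -0.302, 78.048], [1.0, -0.0, 0.001, 0.912], [-0.001, -0.302, 0.953, -145.114], [0.0, 0.0, 0.0, 1.0]]
```

View pics/scene0b.png

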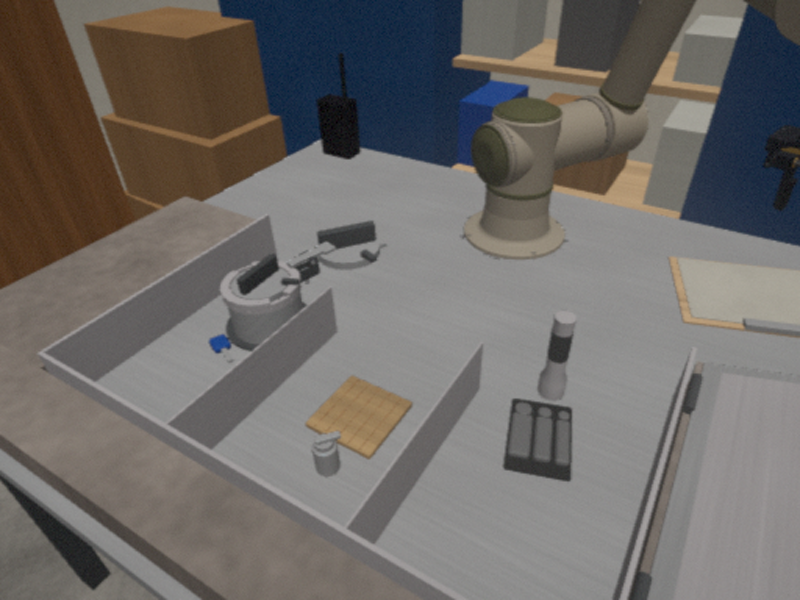

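View pics/side0.png

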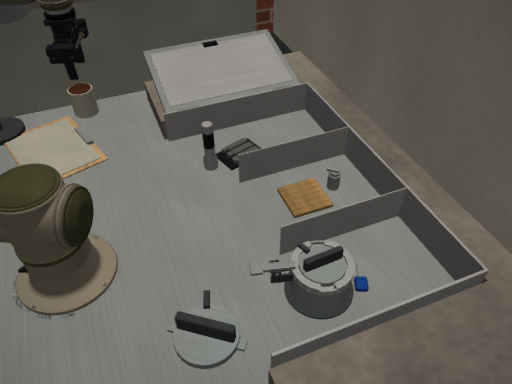

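Scene: the canister with its lid in place is at about (262,290), in the -y bay. The larger look-alike lid lies on the floor at (347,245), the coaster is at (360,414), the torch at (555,355) and the covers at (540,437). Next I'll enlarge the canister and the coaster.

Run:
```python
import cv2,numpy as np
s=cv2.imread("pics/side0.png");c=cv2.imread("pics/scene0.png")
a=cv2.resize(s[225:325,240:380],None,fx=5.7,fy=5.7,interpolation=cv2.INTER_CUBIC)
b=cv2.resize(c[150:225,130:230],None,fx=8,fy=8,interpolation=cv2.INTER_CUBIC)
cv2.imwrite("pics/cs.png",a);cv2.imwrite("pics/cc.png",b)
```

```text
(no output)
```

View pics/cs.png

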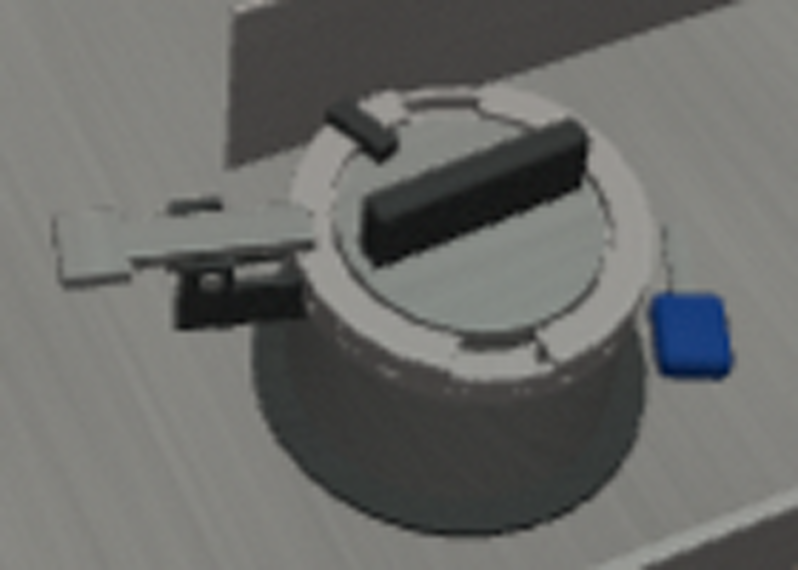

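View pics/cc.png

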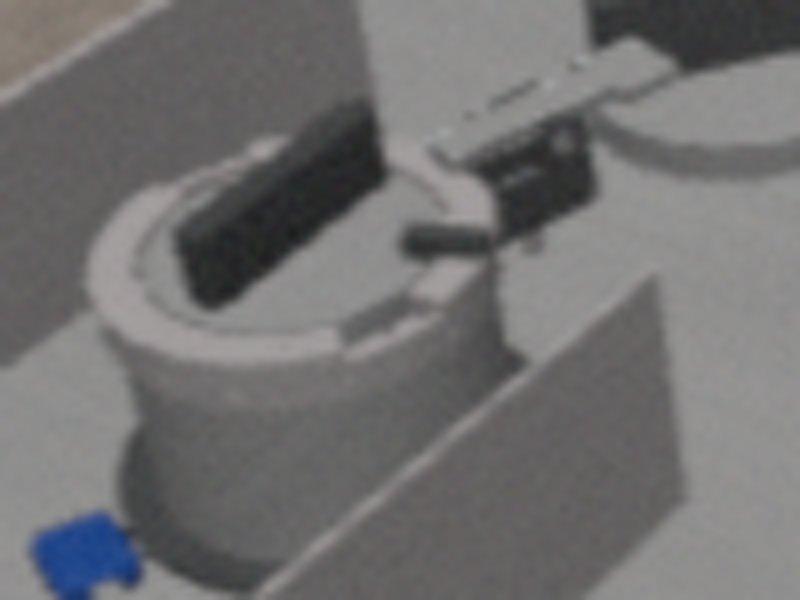

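Side crop: bar top ends at (371,207) and (580,130), pad centre at (95,243), slots at (445,103) and (500,342). The tab is the dark piece at (362,128), and the key is blue at (690,335). Scene crop: bar ends at (193,240) and (365,108), pad at (635,62), +y slot at (382,318).

There are two candidate lids. One is seated in the canister and the other, on the floor at side (207,335), is wider. The seated one fits the description, because it sits in the collar with its 90 mm bar and tab.

```bash
cat > h.py <<'E'
import json,numpy as np
def ray(n,u,v):
    c=json.load(open(n+".json"));V=np.array(c["view"]);R=V[:3,:3]
    return -R.T@V[:3,3], R.T@np.array([(u-c["cx"])/c["fx"],(v-c["cy"])/c["fy"],1])
def onz(n,u,v,z):
    o,d=ray(n,u,v);return np.round((o+d*(z-o[2])/d[2]),1)
def side(u,v,z): return onz("side",(u+.5)/5.7-.5+240,(v+.5)/5.7-.5+225,z)
def scene(u,v,z): return onz("scene",(u+.5)/8-.5+130,(v+.5)/8-.5+150,z)
def full(u,v,z): return onz("scene",(u+.5)/1.5625-.5,(v+.5)/1.5625-.5,z)
E
python3 - <<'E'
from h import *
A=lambda a,b:np.arctan2(b[1]-a[1],b[0]-a[0])
a,b=side(371,207,125),side(580,130,125);print("bar side",a,b,(a+b)/2,A(a,b),np.linalg.norm(a-b))
a,b=scene(365,108,125),scene(193,240,125);print("bar scene",a,b,(a+b)/2,A(a,b),np.linalg.norm(a-b))
print("collar",side(475,232,93),scene(294,250,93))
p,q=side(445,103,93),side(500,342,93);print("slots",p,q,(p+q)/2,A(q,p)-np.pi/2,"scene slot",scene(382,318,93))
print("pad",side(95,243,103),scene(635,62,103))
print("tab",side(340,105,95),scene(490,240,95))
c=[full(*k,12) for k in((353,377),(411,405),(366,455),(307,418))];print("coaster",c,np.mean(c,0))
c=[onz("side",*k,12) for k in((279,194),(312,180.5),(332,201),(299,215.5))];print(c,np.mean(c,0))
print("cyl",full(326,437,64),"torch",full(565,320,150),"key",side(690,335,12))
E
```

```text
bar side [ 476.8 -265.   125. ] [ 563.3 -262.6  125. ] [ 520.05 -263.8   125.  ] 0.027738548286410883 86.53328839238684
bar scene [ 482.5 -259.6  125. ] [ 568.7 -254.4  125. ] [ 525.6 -257.   125. ] 0.0602518096318229 86.35670211396454
collar [ 520.1 -268.9   93. ] [ 526.1 -259.2   93. ]
slots [ 538.7 -209.8   93. ] [ 505.4 -315.    93. ] [ 522.05 -262.4    93.  ] -0.30656112364139676 scene slot [ 540.5 -207.2   93. ]
pad [ 385.8 -227.   103. ] [ 386.4 -221.7  103. ]
tab [ 499.9 -196.7   95. ] [ 491.  -203.1   95. ]
coaster [array([569.2, -40. ,  12. ]), array([573.7,  70.6,  12. ]), array([682.9,  63.6,  12. ]), array([672.2, -49.6,  12. ])] [624.5   11.15  12.  ]
[array([559.8,  40.1,  12. ]), array([668.1,  54.7,  12. ]), array([680.1, -38.9,  12. ]), array([574.8, -53.3,  12. ])] [620.7    0.65  12.  ]
cyl [716.1  27.4  64. ] torch [437.6 241.7 150. ] key [ 611. -295.   12.]
```

Emit:
{"method": "jog_arm", "body": {
  "targets": [
    [[0.5, -0.9, 0.1], [0, 0, -1]],
    [[0.5, -0.9, 0.1], [0, 0, -1]],
    [[0.5, -0.9, 0.1], [0, 0, -1]],
    [[0.5, -0.9, 0.1], [0, 0, -1]],
    [[0.5, -0.9, 0.1], [0, 0, -1]],
    [[0.5, -0.9, 0.1], [0, 0, -1]],
    [[0.5, -0.9, 0.1], [0, 0, -1]],
    [[0.5, -0.9, 0.1], [0, 0, -1]],
    [[0.5, -0.9, 0], [0, 0, -1]],
    [[0.5, -0.9, 0], [0, 0, -1]],
    [[0.5, -0.9, 0], [0, 0, -1]],
    [[0.5, -0.9, 0], [0, 0, -1]],
    [[0.2, -0.9, 0], [0, 0, -1]],
    [[0.2, -0.9, 0], [0, 0, -1]],
    [[0.1, -0.9, 0], [0, 0, -1]],
    [[0.1, -0.9, 0], [0, 0, -1]],
    [[0.1, -0.9, 0], [0, 0, -1]],
    [[0.1, -0.9, 0], [0, 0, -1]],
    [[0.1, -0.9, 0], [0, 0, -1]],
    [[0.1, -0.9, 0], [0, 0, -1]]
  ],
  "jaw": -1,
  "squeeze": 20
}}

```text
time: 2.15
tool_pos: [349.8, -35.1, 262.7]
eef_rot: [-2.851, -1.32, -0.0]
contact_force: [0.9, 0.1, -0.6]
gripper_width: 0.5
grasp_force: 0.0
```

Emit:
{"method": "jog_arm", "body": {
  "targets": [
    [[0.2, -0.9, 0], [0, 0, -1]],
    [[0.2, -0.9, 0], [0, 0, -1]],
    [[0.2, -0.9, 0], [0, 0, -1]],
    [[0.2, -0.9, 0], [0, 0, -1]],
    [[0.2, -0.9, 0], [0, 0, -1]],
    [[0.2, -0.9, 0], [0, 0, -1]],
    [[0, 0, 0], [0, 0, -1]],
    [[0, 0, 0], [0, 0, -1]],
    [[0, 0, 0], [0, 0, 0]],
    [[0, 0, 0], [0, 0, 0]]
  ]
}}

```text
time: 3.15
tool_pos: [385.9, -195.9, 262.6]
eef_rot: [-3.139, -0.117, 0.0]
contact_force: [-0.3, -0.1, 0.3]
gripper_width: 0.4
grasp_force: 0.0
```

Run:
```python
from station import ctrl, viewer
import cv2,json,numpy as np
s=ctrl.state();print({k:np.round(s[k],3).tolist() for k in("time","q","tool_pos","eef_rot","contact_force")})
c=viewer.camera("wrist");json.dump([list(s["tool_pos"]),list(s["eef_rot"])],open("w1.json","w"))
cv2.imwrite("pics/w1.png",cv2.resize(c["color"][:,:,::-1],(800,600),interpolation=cv2.INTER_CUBIC))
```

```text
{'time': 3.15, 'q': [-0.742, 0.088, 1.711, 0.0, 1.343, 0.754], 'tool_pos': [385.881, -195.884, 262.639], 'eef_rot': [-3.139, -0.117, 0.0], 'contact_force': [-0.3, -0.098, 0.347]}
```

View pics/w1.png

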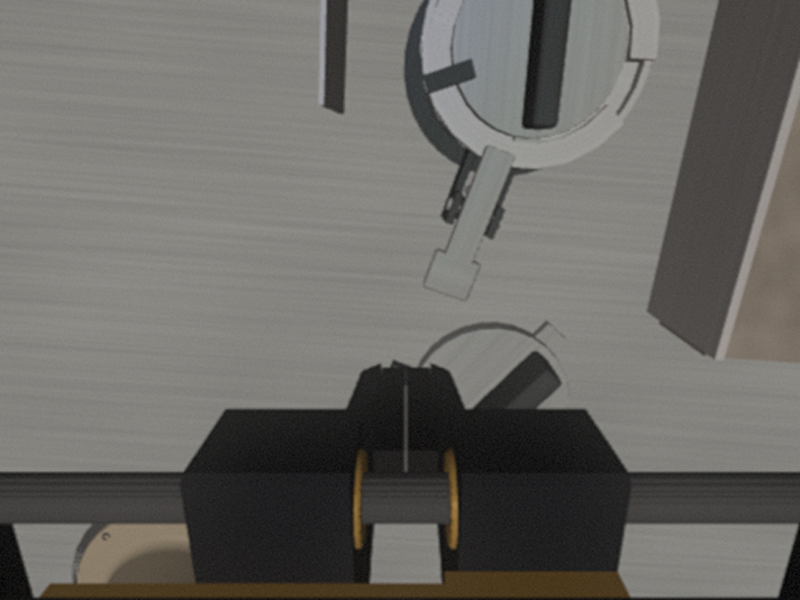

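Wrist view: the lever pad is at (452,275) and the lever's inner end at (500,152). The bar's near end is at (541,120) and the tab's outer end at (428,84). Nothing stands between the tool and the pad.

```bash
cat >> h.py <<'E'
from scipy.spatial.transform import Rotation as Ro
def wr(f,u,v,z,s=1.5625,o=(0,0)):
    p,r=json.load(open(f));c=json.load(open("wrist.json"));H=np.array(c["hand_eye"])
    u=(u+.5)/s-.5+o[0];v=(v+.5)/s-.5+o[1]
    R=Ro.from_rotvec(r).as_matrix();d=R@H[:3,:3]@np.array([(u-c["cx"])/c["fx"],(v-c["cy"])/c["fy"],1]);q=R@H[:3,3]+p
    return np.round(q+d*(z-q[2])/d[2],1)
E
python3 - <<'E'
from h import *
f=lambda *a:wr("w1.json",*a)
print("pad",f(452,275,103),"inner",f(500,152,100),"bar end",f(541,120,125),"bar far",f(551,0,125),"tab",f(428,84,95))
print("collar y range",f(423,50,93),f(659,50,93), "bottom",f(540,167,93))
E
```

```text
pad [ 385.7 -226.5  103. ] inner [ 461.5 -247.4  100. ] bar end [ 479.5 -262.4  125. ] bar far [ 535.7 -258.6  125. ] tab [ 495.7 -202.    95. ]
collar y range [ 513.5 -197.6   93. ] [ 523.5 -331.6   93. ] bottom [ 454.6 -274.    93. ]
```

Emit:
{"method": "jog_arm", "body": {
  "targets": [
    [[0, -0.5, -0.8], [0, 0, 0]],
    [[0, -0.5, -0.8], [0, 0, 0]],
    [[0, 0, -0.8], [0, 0, 0]],
    [[0, 0, -0.8], [0, 0, 0]],
    [[0, 0, -0.8], [0, 0, 0]],
    [[0, 0, -0.6], [0, 0, 0]],
    [[0, 0, -0.4], [0, 0, 0]],
    [[0, 0, -0.2], [0, 0, 0]],
    [[0, 0, -0.2], [0, 0, 0]],
    [[0, 0, -0.1], [0, 0, 0]],
    [[0, 0, -0.1], [0, 0, 0]],
    [[0, 0, 0], [0, 0, 0]]
  ]
}}

```text
time: 4.4
tool_pos: [385.8, -225.9, 95.2]
eef_rot: [3.139, 0.114, -0.0]
contact_force: [-0.9, 1.0, -0.2]
gripper_width: 0.7
grasp_force: 0.4
```

Emit:
{"method": "jog_arm", "body": {
  "targets": [
    [[0, 0, -0.1], [0, 0, 0]],
    [[0, 0, -0.1], [0, 0, 0]],
    [[0, 0, -0.1], [0, 0, 0]],
    [[0, 0, 0], [0, 0, 0]]
  ]
}}

```text
time: 4.8
tool_pos: [386.6, -226.4, 88.0]
eef_rot: [3.138, 0.114, 0.003]
contact_force: [-9.3, 8.5, 31.1]
gripper_width: 0.4
grasp_force: 16.5
```

Emit:
{"method": "jog_arm", "body": {
  "targets": [
    [[0, 0, 0.3], [0, 0, 0]],
    [[0, 0, 0.6], [0, 0, 0]],
    [[0, 0, 1], [0, 0, 0]],
    [[0, 0, 1], [0, 0, 0]],
    [[0, 0, 1], [0, 0, 0]],
    [[0, 0, 1], [0, 0, 0]],
    [[0, 0, 1], [0, 0, 0]],
    [[0, 0, 0], [0, 0, 0]],
    [[0, 0, 0], [0, 0, 0]]
  ]
}}

```text
time: 5.7
tool_pos: [386.0, -226.0, 262.5]
eef_rot: [3.139, 0.113, 0.001]
contact_force: [-0.0, -0.3, 0.1]
gripper_width: 0.5
grasp_force: 0.0
```

Run:
```python
from station import ctrl, viewer
import cv2,json,numpy as np
s=ctrl.state();c=viewer.camera("wrist");json.dump([list(s["tool_pos"]),list(s["eef_rot"])],open("w2.json","w"))
w=c["color"][:,:,::-1];sd=viewer.camera("side")["color"][:,:,::-1]
print(s["tool_pos"])
a=cv2.resize(sd[225:325,240:380],(560,400),interpolation=cv2.INTER_CUBIC)
b=cv2.resize(w[0:190,200:440],None,fx=1.0,fy=1.0)
o=np.zeros((600,800,3),np.uint8);o[:400,:560]=a;o[400:590,:240]=b;o[400:590,250:750]=w[:190,:500]
cv2.imwrite("pics/l.png",o)
```

```text
[ 386.02653382 -226.00657105  262.50109152]
```

View pics/l.png

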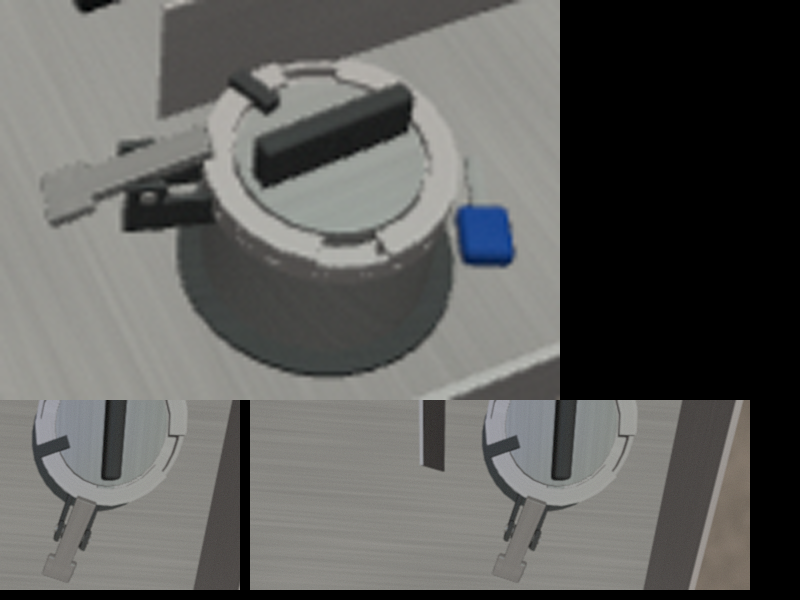

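The lever pad has dropped and stays down after release, at (65,195) in the side crop, and the lid hasn't moved. Now I'll go to the bar.

Emit:
{"method": "jog_arm", "body": {
  "targets": [
    [[0.8, -0.2, 0], [0, 0, -0.2]],
    [[0.8, -0.2, 0], [0, 0, 0]],
    [[0.8, -0.2, 0], [0, 0, 0]],
    [[0.8, -0.2, 0], [0, 0, 0]],
    [[0.8, -0.2, 0], [0, 0, 0]],
    [[0.57, -0.15, 0], [0, 0, 0]],
    [[0, 0, -0.8], [0, 0, 0]],
    [[0, 0, -0.8], [0, 0, 0]],
    [[0, 0, -0.8], [0, 0, 0]],
    [[0, 0, -0.8], [0, 0, 0]],
    [[0, 0, -0.6], [0, 0, 0]],
    [[0, 0, -0.6], [0, 0, 0]],
    [[0, 0, -0.4], [0, 0, 0]],
    [[0, 0, -0.3], [0, 0, 0]],
    [[0, 0, -0.2], [0, 0, 0]],
    [[0, 0, -0.15], [0, 0, 0]],
    [[0, 0, 0], [0, 0, 0]]
  ],
  "jaw": 0,
  "squeeze": 25
}}

```text
time: 7.5
tool_pos: [523.0, -260.5, 99.0]
eef_rot: [-3.14, -0.081, 0.0]
contact_force: [-0.2, -0.0, 0.2]
gripper_width: 44.4
grasp_force: 0.0
```

Emit:
{"method": "jog_arm", "body": {
  "targets": [
    [[0, 0, 0], [0, 0, 0]],
    [[0, 0, 0], [0, 0, 0]],
    [[0, 0, 0], [0, 0, 0]],
    [[0, 0, 0], [0, 0, 0]],
    [[0, 0, 0], [0, 0, 0]],
    [[0, 0, 0], [0, 0, 0]]
  ],
  "jaw": -1,
  "squeeze": 15
}}

```text
time: 8.1
tool_pos: [523.2, -260.7, 99.5]
eef_rot: [3.14, 0.081, 0.001]
contact_force: [-0.4, -1.3, 1.4]
gripper_width: 13.9
grasp_force: 15.0
```

Emit:
{"method": "jog_arm", "body": {
  "targets": [
    [[0, 0, 0], [0, 0, 0.5]],
    [[0, 0, 0], [0, 0, 0.5]],
    [[0, 0, 0], [0, 0, 0.5]],
    [[0, 0, 0], [0, 0, 0.5]],
    [[0, 0, 0], [0, 0, 0.5]],
    [[0, 0, 0], [0, 0, 0.5]],
    [[0, 0, 0], [0, 0, 0]]
  ],
  "squeeze": 25
}}

```text
time: 8.8
tool_pos: [523.2, -260.5, 99.5]
eef_rot: [3.093, 0.55, 0.001]
contact_force: [-0.2, -0.3, 4.0]
gripper_width: 13.9
grasp_force: 25.0
```

```bash
python3 -c "
from station import ctrl
s=ctrl.state();print(s['contact_force'],s['torque'],s['eef_rot'],s['tool_pos'])"
```

```text
[-0.22838651 -0.31116953  3.9754477 ] [0.02324342 0.1482197  0.0026253 ] [3.09285269e+00 5.50257111e-01 6.76906792e-04] [ 523.1894773  -260.45862375   99.4797732 ]
```

Turning is easy, so I'll keep going.

Emit:
{"method": "jog_arm", "body": {
  "targets": [
    [[0, 0, 0], [0, 0, 0.5]],
    [[0, 0, 0], [0, 0, 0.5]],
    [[0, 0, 0], [0, 0, 0.5]],
    [[0, 0, 0], [0, 0, 0.5]],
    [[0, 0, 0], [0, 0, 0.5]],
    [[0, 0, 0], [0, 0, 0.5]],
    [[0, 0, 0], [0, 0, 0.5]],
    [[0, 0, 0], [0, 0, 0.5]],
    [[0, 0, 0], [0, 0, 0.5]],
    [[0, 0, 0], [0, 0, 0.5]],
    [[0, 0, 0], [0, 0, 0.5]],
    [[0, 0, 0], [0, 0, 0.5]],
    [[0, 0, 0], [0, 0, 0.5]],
    [[0, 0, 0], [0, 0, 0.5]],
    [[0, 0, 0], [0, 0, 0.5]],
    [[0, 0, 0], [0, 0, 0.5]],
    [[0, 0, 0], [0, 0, 0]]
  ]
}}

```text
time: 10.5
tool_pos: [523.1, -260.6, 99.5]
eef_rot: [2.635, 1.709, 0.0]
contact_force: [-0.5, 0.3, 3.6]
gripper_width: 13.6
grasp_force: 25.0
```

Emit:
{"method": "jog_arm", "body": {
  "targets": [
    [[0, 0, 0], [0, 0, 0.5]],
    [[0, 0, 0], [0, 0, 0.5]],
    [[0, 0, 0], [0, 0, 0.3]],
    [[0, 0, 0], [0, 0, 0]]
  ]
}}

```text
time: 10.9
tool_pos: [523.1, -260.6, 99.5]
eef_rot: [2.519, 1.877, 0.0]
contact_force: [-1.1, -0.7, 4.6]
gripper_width: 13.9
grasp_force: 25.0
```

Run:
```python
from station import ctrl,viewer
import cv2,numpy as np
s=ctrl.state();print(s['contact_force'],s['torque'],s['eef_rot'],s['tool_pos'])
sd=viewer.camera("side")["color"][:,:,::-1];cv2.imwrite("pics/t.png",cv2.resize(sd[225:325,240:380],(800,571),interpolation=cv2.INTER_CUBIC))
```

```text
[-1.1111074  -0.727844    4.55835203] [-0.08926112  0.08913275 -0.17461264] [2.51889624e+00 1.87664782e+00 1.82296049e-04] [ 523.14847231 -260.58392522   99.48146396]
```

View pics/t.png

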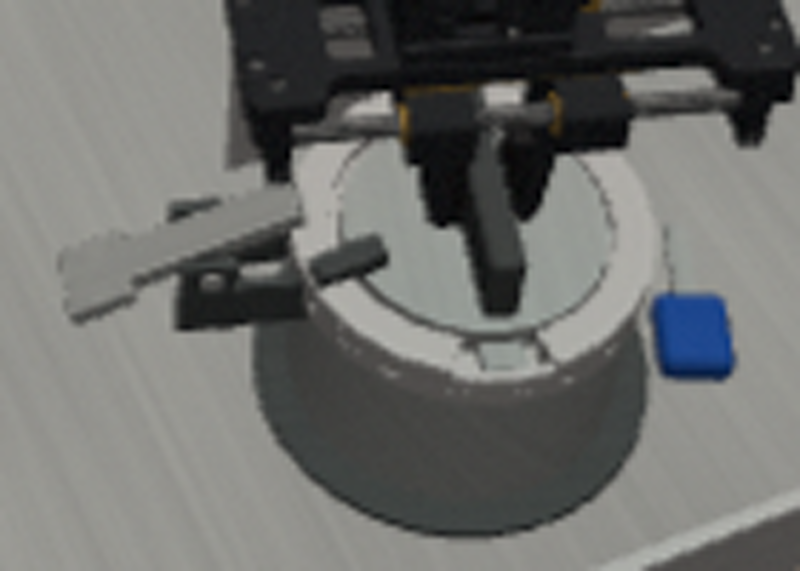

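The lug fills the slot at (507,355), the lever is down at (95,275), and the forces are low. Next I lift, carry the lid short of the coaster, and look.

Emit:
{"method": "jog_arm", "body": {
  "targets": [
    [[0, 0, 0.1], [0, 0, 0]],
    [[0, 0, 0.1], [0, 0, 0]],
    [[0, 0, 0.15], [0, 0, 0]],
    [[0, 0, 0.2], [0, 0, 0]],
    [[0, 0, 0.2], [0, 0, 0]],
    [[0, 0, 0.2], [0, 0, 0]],
    [[0, 0, 0.2], [0, 0, 0]],
    [[0, 0, 0], [0, 0, 0]]
  ]
}}

```text
time: 11.75
tool_pos: [523.4, -260.7, 134.8]
eef_rot: [2.517, 1.877, 0.001]
contact_force: [0.1, 0.1, -3.0]
gripper_width: 13.8
grasp_force: 25.0
```

Emit:
{"method": "jog_arm", "body": {
  "targets": [
    [[0, 0, 0.3], [0, 0, 0]],
    [[0, 0, 0.5], [0, 0, 0]],
    [[0, 0, 0.6], [0, 0, 0]],
    [[0, 0, 0.6], [0, 0, 0]],
    [[0, 0, 0.6], [0, 0, 0]],
    [[0, 0, 0.5], [0, 0, 0]],
    [[0, 0, 0], [0, 0, 0]]
  ]
}}

```text
time: 12.45
tool_pos: [523.6, -260.9, 229.0]
eef_rot: [2.515, 1.876, 0.002]
contact_force: [-0.2, -0.6, -3.3]
gripper_width: 14.1
grasp_force: 25.0
```

Emit:
{"method": "jog_arm", "body": {
  "targets": [
    [[-0.1, 0.4, 0], [0, 0, -0.8]],
    [[-0.1, 0.7, 0], [0, 0, -0.8]],
    [[-0.1, 0.7, 0], [0, 0, -0.8]],
    [[-0.1, 0.7, 0], [0, 0, -0.8]],
    [[-0.1, 0.7, 0], [0, 0, -0.8]],
    [[-0.1, 0.7, 0], [0, 0, -0.8]],
    [[-0.1, 0.7, 0], [0, 0, -0.8]],
    [[-0.1, 0.7, 0], [0, 0, -0.8]],
    [[-0.1, 0.7, 0], [0, 0, -0.8]],
    [[-0.1, 0.7, 0], [0, 0, -0.8]],
    [[-0.1, 0.7, 0], [0, 0, -0.8]],
    [[-0.1, 0.7, 0], [0, 0, -0.8]],
    [[-0.1, 0.5, 0], [0, 0, -0.8]],
    [[-0.1, 0.3, 0], [0, 0, -0.8]],
    [[0, 0, 0], [0, 0, -0.8]],
    [[0, 0, 0], [0, 0, 0]],
    [[0, 0, 0], [0, 0, 0]]
  ]
}}

```text
time: 14.15
tool_pos: [480.9, 6.5, 226.3]
eef_rot: [-3.139, -0.132, 0.001]
contact_force: [0.4, 0.7, -2.6]
gripper_width: 14.0
grasp_force: 25.0
```

Run:
```python
from station import ctrl,viewer
import cv2,json,numpy as np
s=ctrl.state();print(s['contact_force'],s['torque'],s['eef_rot'],s['tool_pos'],s["q"])
c=viewer.camera("wrist");json.dump([list(s["tool_pos"]),list(s["eef_rot"])],open("w3.json","w"))
cv2.imwrite("pics/w3.png",cv2.resize(c["color"][:,:,::-1],(800,600),interpolation=cv2.INTER_CUBIC))
```

```text
[ 0.37699548  0.71425252 -2.55610578] [-0.05513026  0.08925921 -0.00199918] [-3.13865436e+00 -1.31549501e-01  1.06602128e-03] [480.88805119   6.45135797 226.29772369] [-2.30825191e-01  2.26683937e-01  1.64430947e+00 -7.35119354e-06
  1.27130202e+00  1.25619693e+00]
```

View pics/w3.png

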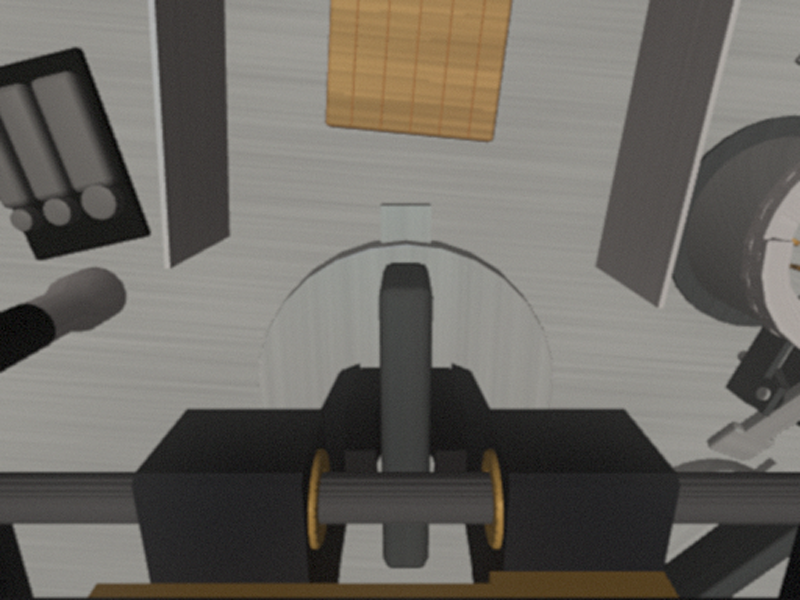

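Wrist view: the coaster's near top corners are at (327,124) and (493,138), with side edges running up to (333,0) and (511,0). The held lid's lug end is at (405,204). The bar is gripped straight and the bystanders are undisturbed.

Run:
```python
from h import *
f=lambda *a:wr("w3.json",*a)
a,b=f(327,124,12),f(493,138,12);print(a,b,np.linalg.norm(a-b))
u=(b-a)/np.linalg.norm(b-a);n=np.array([-u[1],u[0],0]);print("centre",(a+b)/2+58*n, u)
print("edges",f(333,0,12),f(511,0,12))
print("lug end top",f(405,204,226.3-19.5+6),"disc front top",f(405,242,226.3-19.5+13))
```

```text
[564.9  65.5  12. ] [565.3 -47.7  12. ] 113.20070671157491
centre [623.09963791   9.10494572  12.        ] [ 0.00353355 -0.99999376  0.        ]
edges [639.2  64.4  12. ] [648.7 -47.8  12. ]
lug end top [539.9  10.4 212.8] disc front top [529.3   9.5 219.8]
```

Emit:
{"method": "jog_arm", "body": {
  "targets": [
    [[0.3, 0.05, 0], [0, 0, -0.5]],
    [[0.6, 0, 0], [0, 0, -0.5]],
    [[0.7, 0, 0], [0, 0, -0.5]],
    [[0.7, 0, 0], [0, 0, -0.5]],
    [[0.7, 0, 0], [0, 0, -0.5]],
    [[0.7, 0, 0], [0, 0, -0.5]],
    [[0.6, 0, 0], [0, 0, -0.5]],
    [[0.47, 0, 0], [0, 0, -0.5]],
    [[0, 0, -0.3], [0, 0, -0.5]],
    [[0, 0, -0.5], [0, 0, -0.5]],
    [[0, 0, -0.5], [0, 0, 0]],
    [[0, 0, -0.5], [0, 0, 0]],
    [[0, 0, -0.5], [0, 0, 0]],
    [[0, 0, -0.5], [0, 0, 0]],
    [[0, 0, -0.5], [0, 0, 0]],
    [[0, 0, -0.5], [0, 0, 0]],
    [[0, 0, -0.4], [0, 0, 0]],
    [[0, 0, -0.3], [0, 0, 0]],
    [[0, 0, 0], [0, 0, 0]],
    [[0, 0, 0], [0, 0, 0]]
  ]
}}

```text
time: 16.2
tool_pos: [624.4, 7.9, 92.1]
eef_rot: [-3.073, 0.652, -0.001]
contact_force: [-0.4, -0.0, -2.0]
gripper_width: 13.7
grasp_force: 25.0
```

Run:
```python
from station import ctrl,viewer
import cv2,numpy as np
s=ctrl.state();print(s['contact_force'],s['torque'],s['eef_rot'],s['tool_pos'],s["q"])
a=viewer.camera("side")["color"][130:250,240:400,::-1];b=viewer.camera("scene")["color"][180:330,150:350,::-1]
cv2.imwrite("pics/p.png",np.hstack([cv2.resize(a,(400,300),interpolation=cv2.INTER_CUBIC),cv2.resize(b,(400,300),interpolation=cv2.INTER_CUBIC)]))
```

```text
[-0.38682338 -0.04041887 -1.95669059] [ 0.04355188  0.14791519 -0.03012408] [-3.07323794e+00  6.51764133e-01 -1.02133652e-03] [624.41028592   7.93152369  92.12466142] [-1.74624750e-01  6.66516205e-01  1.34916117e+00 -2.20298635e-05
  1.12526537e+00  1.81414299e+00]
```

View pics/p.png

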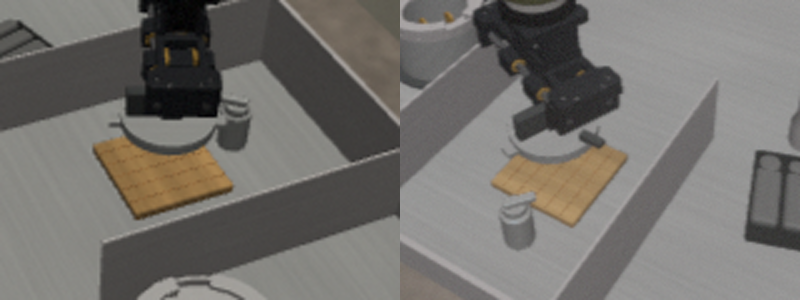

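The lid hovers over the coaster with room to the cylinder (scene half, 517,225). Lowering.

Emit:
{"method": "jog_arm", "body": {
  "targets": [
    [[0, 0, -0.3], [0, 0, 0]],
    [[0, 0, -0.3], [0, 0, 0]],
    [[0, 0, -0.3], [0, 0, 0]],
    [[0, 0, -0.3], [0, 0, 0]],
    [[0, 0, -0.25], [0, 0, 0]],
    [[0, 0, -0.2], [0, 0, 0]],
    [[0, 0, -0.1], [0, 0, 0]],
    [[0, 0, -0.1], [0, 0, 0]],
    [[0, 0, 0], [0, 0, 0]]
  ]
}}

```text
time: 17.2
tool_pos: [624.1, 8.0, 36.0]
eef_rot: [-3.073, 0.652, 0.0]
contact_force: [0.0, 0.8, -3.5]
gripper_width: 14.0
grasp_force: 25.0
```

Emit:
{"method": "jog_arm", "body": {
  "targets": [
    [[0, 0, -0.05], [0, 0, 0]],
    [[0, 0, -0.05], [0, 0, 0]],
    [[0, 0, 0], [0, 0, 0]]
  ]
}}

```text
time: 17.5
tool_pos: [624.1, 8.0, 33.2]
eef_rot: [3.073, -0.652, -0.0]
contact_force: [0.4, -0.3, -2.7]
gripper_width: 13.6
grasp_force: 25.0
```

Emit:
{"method": "jog_arm", "body": {
  "targets": [
    [[0, 0, -0.04], [0, 0, 0]],
    [[0, 0, -0.03], [0, 0, 0]],
    [[0, 0, 0], [0, 0, 0]]
  ]
}}

```text
time: 17.8
tool_pos: [624.2, 8.0, 31.5]
eef_rot: [3.073, -0.652, 0.0]
contact_force: [-2.4, 0.4, 0.8]
gripper_width: 13.8
grasp_force: 25.0
```

The coaster now carries the weight. Release and retreat straight up.

Emit:
{"method": "jog_arm", "body": {
  "targets": [
    [[0, 0, 0], [0, 0, 0]],
    [[0, 0, 0], [0, 0, 0]],
    [[0, 0, 0], [0, 0, 0]],
    [[0, 0, 0], [0, 0, 0]],
    [[0, 0, 0], [0, 0, 0]]
  ],
  "jaw": -0.1
}}

```text
time: 18.3
tool_pos: [624.2, 8.0, 31.1]
eef_rot: [-3.073, 0.652, -0.0]
contact_force: [1.0, 0.5, 0.6]
gripper_width: 39.9
grasp_force: 0.0
```

Emit:
{"method": "jog_arm", "body": {
  "targets": [
    [[0, 0, 0.2], [0, 0, 0]],
    [[0, 0, 0.3], [0, 0, 0]],
    [[0, 0, 0.5], [0, 0, 0]],
    [[0, 0, 0.8], [0, 0, 0]],
    [[0, 0, 0.8], [0, 0, 0]],
    [[0, 0, 0.8], [0, 0, 0]],
    [[-0.6, 0, 0.8], [0, 0, 0]],
    [[-0.8, 0, 0.8], [0, 0, 0]],
    [[-0.8, 0, 0.6], [0, 0, 0]],
    [[-0.8, 0, 0], [0, 0, 0]],
    [[-0.8, 0, 0], [0, 0, 0]],
    [[-0.8, 0, 0], [0, 0, 0]],
    [[-0.8, 0, 0], [0, 0, 0]],
    [[0, 0, 0], [0, 0, 0]],
    [[0, 0, 0], [0, 0, 0]]
  ]
}}

```text
time: 19.8
tool_pos: [462.7, 7.9, 200.3]
eef_rot: [-3.073, 0.653, -0.004]
contact_force: [-0.2, -0.5, -0.2]
gripper_width: 39.4
grasp_force: 0.0
```

Run:
```python
from station import ctrl,viewer
import cv2,numpy as np
s=ctrl.state();print(s['contact_force'],s['tool_pos'],s["gripper_width"])
a=viewer.camera("side")["color"][150:330,240:400,::-1];b=viewer.camera("scene")["color"][140:340,130:350,::-1]
cv2.imwrite("pics/f.png",np.hstack([cv2.resize(a,(356,400),interpolation=cv2.INTER_CUBIC),cv2.resize(b,(440,400),interpolation=cv2.INTER_CUBIC)]))
```

```text
[-0.16835644 -0.47732713 -0.2112941 ] [462.7016616    7.89486347 200.34556688] 39.4014189119786
```

View pics/f.png

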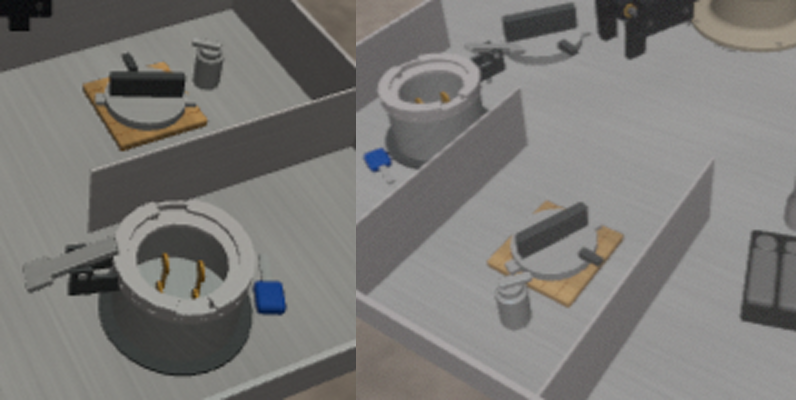

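The lid lies flat and bar up in the middle of the coaster, at (147,103) in the side half. The lever is still down at (65,265), the key and cylinder haven't moved, and the arm is clear.

```bash
python3 -c "
from station import ctrl
print(ctrl.job_done())"
```

```text
the job is handed in; nothing more can be done
None
```

I opened the canister, set the lid bar up in the middle of the coaster with the lever still down and the arm clear, and handed the job in at about 20 s; no verdict came back.

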